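# Turn out the chocolate loaf onto the round board

## Task

Slip the blade of the palette knife under the front lip of the mould's steel lid, lever the lid up with it and swing it right back so that it stays open, and lay the knife down flat on the bare table. Then lift the chocolate loaf out of the mould with the gripper and set it down gently, ridged side up, in the middle of the round wooden board. Leave the lid open and the wooden spoon and the paper cup where they are.

Things in the scene. Friction and masses are not known exactly. Their poses are not given: they have to be found in the camera images.
- mould: White plastic mould fixed to the table, 104 (x) x 90 (y) x 50 mm high; origin mid underside. Cavity 84 x 46 mm, floor 10 mm up, under the steel lid. Its side walls (+y, -y) are cut away over the middle 50 mm of x, down to the cavity floor, so fingers reach the loaf's long sides. On the front (-x) a ledge 60 mm wide sticks out 16 mm, top 36 mm up: a 15 mm slot under the lid's lip.
- lid (a joint): Angle of the mould's lid, a free-swinging 150 g steel plate 120 x 90 x 3 mm hinged along the mould's rear (+x) top edge: 0 shut, 1.57 upright, 2.5 fully back against its stop. It falls shut when let go below 1.57 and falls open beyond.
- lid_lip (a point): Middle of the lid's free front edge, on its underside; the lip overhangs the mould's front wall by 16 mm (lid shut: 68 mm in front (-x) of the mould's centre, 51 mm above the table). Moves with the lid; with the lid shut its x axis points to the hinge, parallel to the mould's x.
- lid_hinge (a point): Middle of the lid's hinge line, which runs along the mould's y axis: 52 mm behind (+x) the mould's centre, 50 mm above the table.
- loaf: Dark chocolate loaf, rigid, about 170 g, 80 (x) x 42 (y) x 34 mm high, lying in the mould cavity under the lid. Origin at the middle of its underside, z up; four raised ridges 16 mm wide across its top, plain underside.
- knife: Palette knife lying on the table, about 100 g. Dark wooden handle 110 (x) x 20 (y) x 22 mm high; origin under the middle of the handle, on its underside. x axis runs along the knife towards the blade: 24 mm wide, 2.5 mm thick, its middle plane 11 mm above the underside, from 65 mm to the round tip at 150 mm.
- round_board: Round wooden serving board, 190 mm across, 16 mm thick, fixed, with a stub handle 34 mm wide reaching 162 mm from the centre towards its -x. Origin at the centre of its underside. (A square board 160 x 190 mm lies on the table as well: not this one.)
- board_middle (a point): Centre of the round board's top face, 16 mm above the table.
- spoon: Wooden spoon lying on the table; a bystander.
- cup: Paper cup, 76 mm across, 95 mm high; a bystander.
Not all that is in view belongs to the job. Of the things shaped like the knife, the wooden one is meant. Leave any purple look-alike of the mould alone.

How it is judged:
By the outcome, as a careful person would: the job done as asked, in the order asked, and still so for the second after the job is handed in, with the robot touching nothing.
It also fails if it takes over 69 s, if anything falls off the work surface, if the arm or the gripper's body presses on something with over 40 N, if the wrist force passes 120 N, or if a joint passes its speed limit or range.

## Robot

A 6-joint arm with a two-finger parallel gripper is mounted at the origin on the work surface. World frame = base frame: x ahead of the robot, y to its left, z up, the work surface at z = 0. Lengths are in m, angles in rad, forces in N, time in s.
With the tool pointing down it reaches from about 0.3 to 0.775 m from the base axis. Payload 14.6 kg.
Tool frame: the origin (TCP) lies midway between the tips of the shut fingers; the grasp point (between the pads) lies 19 mm behind it (tcp_to_grasp is the distance from the TCP to the grasp point, in m); z points along the fingers, y is the line along which they close (so a half turn about z gives the same grasp; the last joint's range is limited). The gripper opens to 94 mm and grips with 3 to 60 N. Pads are 16 mm wide; open, the fingers measure 119 mm over their backs; the gripper's body (75 mm by 177 mm) begins 78 mm behind the grasp point.
Start: joints at [1.185, 0.3, 1.521, -0, 1.321, -0.067], TCP at [0.172, 0.522, 0.205] pointing down, gripper open.
Joint ranges: [-3.03, 3.03], [-0.79, 2.21], [0.23, 2.52], [-1.04, 4.18], [0, 3.07], [-2.55, 2.55]. Speed limits (rad/s): [2.22, 2.22, 2.57, 3.14, 3.14, 3.14].

## Interface

Orientations are given as [roll, pitch, yaw] about the fixed x, y, z axes, in that order (R = Rz(yaw) Ry(pitch) Rx(roll)).
In Python, from station import * gives the robot as it stands.
- The arm moves only by the tool send_rows, never from a script. Its argument "motion" is a list of rows, each a list of 3 entries, a list of its own where there are three numbers: the shift along the tool's x, y, z in units of 0.03 m (1.0 is 0.03 m), then the turn, a rotation vector about the tool's x, y, z in units of 0.12 rad (1.0 is 0.12 rad), then the opening, from -1 (shut) to 1 (fully open). In form: [[[x, y, z], [rx, ry, rz], grip], ...]. A call has 1 to 12 rows; each row shifts and turns the commanded pose from where the row before left it, along the tool's axes as they then stand; what a row does not reach is not made up. A row lasts 1/10 s, in which the tool goes at most 50 mm and 8.59 degrees, less where a joint would pass 70% of its speed; a pose out of reach is approached as far as the arm can. A call with a number of a shift or a turn outside -1 to 1 is refused whole. A call with a gripper value outside its range is refused whole. The fingers move at their own pace and stop on an object; "squeeze" is the grip in N (left out, the last holds). Time passes only in rows, so rows that do not move let the fingers close. It gives the time, the measured TCP pose, the force, the opening and the grip force at its end, in the units of the state.
- get_obs(): the state, without advancing time (a new reading comes with each control period).
- camera(name): name is "side" or "top"; returns a dict with "pixels" (480x640x3 uint8, red, green, blue), "depth" (480x640 float32, m along the optical axis (not along the pixel's ray), 0 where there is no reading), "fx", "fy", "cx", "cy" (pixels), "dist" ([k1, k2, p1, p2, k3] as OpenCV has them; the pictures are not rectified), "rvec" (rotation vector, rad) and "tvec" (3), from world to camera coordinates, as OpenCV has them. Camera axes: x right, y down, z forward; pixel columns grow to the right and rows downward; lengths in m; the calibration is good to about 2 mm. A picture is of the moment at which its call begins.
- hand_in(): hands the job in; it is judged then, once.
The state is a dict: "time_s": time; "qpos": joint angles; "joint_vel": joint speeds; "tau": joint torques, N m; "ee_pos": TCP position; "eef_rot": TCP orientation; "force": force on the tool from outside, world axes, zero at the start; "moment": the same for the moment, N m; "grip_width": finger opening in m; "grip_force": force on a finger pad.
Only numpy, scipy, OpenCV 4.12 (cv2) and the standard library are available. Lean on these libraries where they do the work, as an engineer would, in place of code of your own. Each camera call takes 0.05 s, during which the arm holds its last target. There are 200 camera calls.

## Working session

There is one attempt and no reset: what is moved stays moved. The work goes in short steps, Python scripts to look and compute and a tool call to move; the robot and the scene stay as the last step left them, time stands still between calls to the robot, and variables do not carry over. Pictures are saved under pics/ and viewed, at most 10 in all, crops included, and the job is handed in when it is done.

Besides the shell and the picture viewer there is one more tool, called after "Emit:" as a command line: name --argument value ..., lists and objects as JSON in quotes. send_rows: Moves the arm, as the interface text tells. Its arguments: {"type":"object","properties":{"motion":{"type":"array"},"squeeze":{"type":"number"}},"required":["motion"]}

```bash
mkdir -p pics; ls
python3 - <<'E'
from station import *
import cv2,numpy as np
for n in("top","side"):
    c=camera(n); cv2.imwrite(f"pics/{n}0.png",c["pixels"][:,:,::-1]); np.savez(f"{n}0.npz",**c)
    R=cv2.Rodrigues(np.array(c["rvec"]))[0]; print(n,-R.T@np.array(c["tvec"]),c["fx"],c["dist"])
print(get_obs())
E
```

```text
pics
top [0.3474921  0.00758037 1.61156154] 564.0089898993924 [-0.04832487  0.          0.          0.          0.        ]
side [0.38529161 0.99994473 0.69449447] 524.4200809624055 [-0.00117399  0.          0.          0.          0.        ]
{'time_s': 0.1, 'qpos': array([ 1.18540170e+00,  3.00394101e-01,  1.52154522e+00,  3.41230852e-05,
        1.32070706e+00, -6.65933126e-02]), 'joint_vel': array([ 0.00118805, -0.00225075, -0.00140909, -0.0004401 ,  0.00232619,
        0.00117718]), 'tau': array([ 9.04480257e-04, -5.32647157e+01, -3.53282189e+01,  7.08872708e-02,
        2.35205685e-02, -9.26829762e-05]), 'ee_pos': array([0.17228296, 0.52205907, 0.20494374]), 'eef_rot': array([-3.14054346e+00, -1.03098754e-04,  2.82278282e+00]), 'force': array([0.31533203, 0.99997551, 0.27237606]), 'moment': array([ 0.04466212,  0.03061013, -0.02936636]), 'grip_force': 0.0, 'grip_width': 0.09396705024367308}
```

View pics/top0.png

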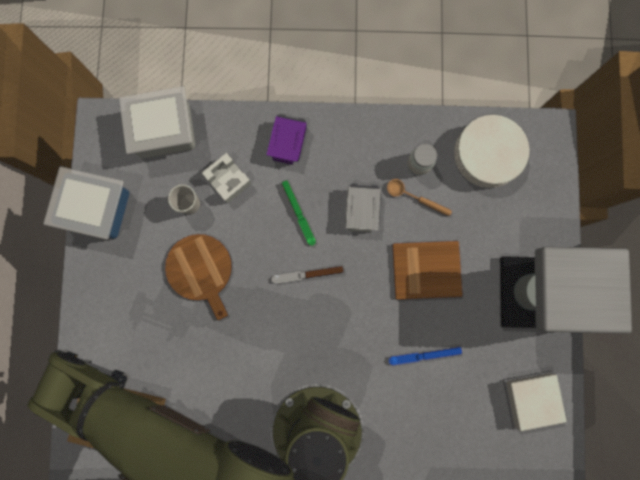

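View pics/side0.png

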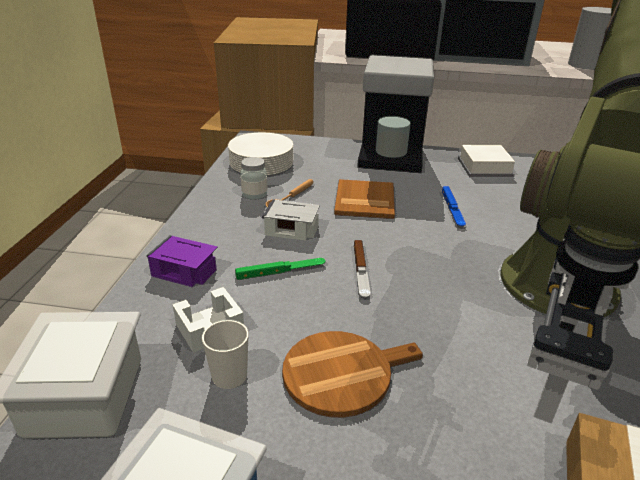

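Top: mould with grey lid at (363,209), knife at (307,274) with blade to the left, round board at (198,267), cup at (184,199), spoon (418,197). Side: mould (292,220), knife (361,268). Zoom and measure.

```bash
cat > h.py <<'E'
import numpy as np,cv2
def load(n): return dict(np.load(n+".npz"))
def ray(c,uv):
    K=np.array([[c["fx"],0,c["cx"]],[0,c["fy"],c["cy"]],[0,0,1.]])
    p=cv2.undistortPoints(np.array(uv,float).reshape(-1,1,2),K,np.array(c["dist"],float)).reshape(-1,2)
    R=cv2.Rodrigues(np.array(c["rvec"],float))[0]
    return -R.T@np.array(c["tvec"],float), np.c_[p,np.ones(len(p))]@R
def onz(c,uv,z):
    o,d=ray(c,uv); return o+d*((z-o[2])/d[:,2])[:,None]
def pix(c,P):
    K=np.array([[c["fx"],0,c["cx"]],[0,c["fy"],c["cy"]],[0,0,1.]])
    return cv2.projectPoints(np.array(P,float).reshape(-1,1,3),np.array(c["rvec"],float),np.array(c["tvec"],float),K,np.array(c["dist"],float))[0].reshape(-1,2)
def world(c,u0,u1,v0,v1):
    v,u=np.mgrid[v0:v1,u0:u1]; o,d=ray(c,np.c_[u.ravel(),v.ravel()])
    return (o+d*c["depth"][v0:v1,u0:u1].reshape(-1,1)).reshape(v1-v0,u1-u0,3)
E
python3 - <<'E'
from h import *
t=load("top0"); s=load("side0")
a=t["pixels"][175:245,335:395]; b=s["pixels"][195:245,255:330]; k=t["pixels"][255:295,260:350]; k2=s["pixels"][235:300,345:385]
f=lambda i,x:cv2.resize(i,None,fx=x,fy=x,interpolation=cv2.INTER_CUBIC)
im=np.zeros((600,800,3),np.uint8)
for i,x,y,z in((a,0,0,5),(b,320,0,5),(k,0,360,5),(k2,460,260,5)):
    g=f(i,z); im[y:y+g.shape[0],x:x+g.shape[1]]=g[:600-y,:800-x]
cv2.imwrite("pics/z.png",im[:,:,::-1])
# lid: depth-based
W=world(t,335,395,175,245); m=(W[...,2]>.045)&(W[...,2]<.062)
n,l,st,ce=cv2.connectedComponentsWithStats(m.astype(np.uint8)); i=1+st[1:,4].argmax()
print("lid z",np.median(W[l==i][:,2]))
v,u=np.nonzero(l==i); P=onz(t,np.c_[u+335,v+175],.053)
r=cv2.minAreaRect((P[:,:2]*1000).astype(np.float32)); print("lid rect",r,cv2.boxPoints(r))
hsv=cv2.cvtColor(t["pixels"],cv2.COLOR_RGB2HSV)
def rect(m,z,off):
    n,l,st,ce=cv2.connectedComponentsWithStats(m.astype(np.uint8)); i=1+st[1:,4].argmax()
    v,u=np.nonzero(l==i);P=onz(t,np.c_[u,v]+off,z)
    return cv2.minAreaRect((P[:,:2]*1000).astype(np.float32)),P
sub=hsv[255:295,260:350]; off=np.array([260,255])
r,P=rect((sub[...,1]>90),.022,off); print("handle",r,P.mean(0))
r,P=rect((sub[...,1]<60)&(sub[...,2]>140),.012,off); print("blade",r,P.mean(0))
sub=hsv[225:325,155:240]; off=np.array([155,225])
m=(sub[...,1]>90).astype(np.uint8); mo=cv2.morphologyEx(m,cv2.MORPH_OPEN,np.ones((25,25)))
r,P=rect(mo,.016,off); print("board",r,P.mean(0)); 
(cx,cy),rr=cv2.minEnclosingCircle((P[:,:2]*1000).astype(np.float32)); print(cx,cy,rr)
E
```

```text
lid z 0.05242428651520736
lid rect ((628.5549926757812, -112.02265930175781), (90.05525970458984, 128.01182556152344), 87.40199279785156) [[ 562.57385  -154.10272 ]
 [ 690.4541   -159.90527 ]
 [ 694.53613   -69.9426  ]
 [ 566.6559    -64.140045]]
handle ((443.86737060546875, -6.844688415527344), (16.27901268005371, 103.71265411376953), 10.209671020507812) [ 0.44370605 -0.0060784   0.022     ]
blade ((425.72857666015625, 104.1454086303711), (17.732572555541992, 66.49060821533203), 6.9210991859436035) [0.42611909 0.10500316 0.012     ]
board ((445.79022216796875, 351.802490234375), (176.62574768066406, 173.42803955078125), 1.6151950359344482) [0.44657117 0.35114215 0.016     ]
442.1451110839844 349.9897155761719 100.7468490600586
```

View pics/z.png

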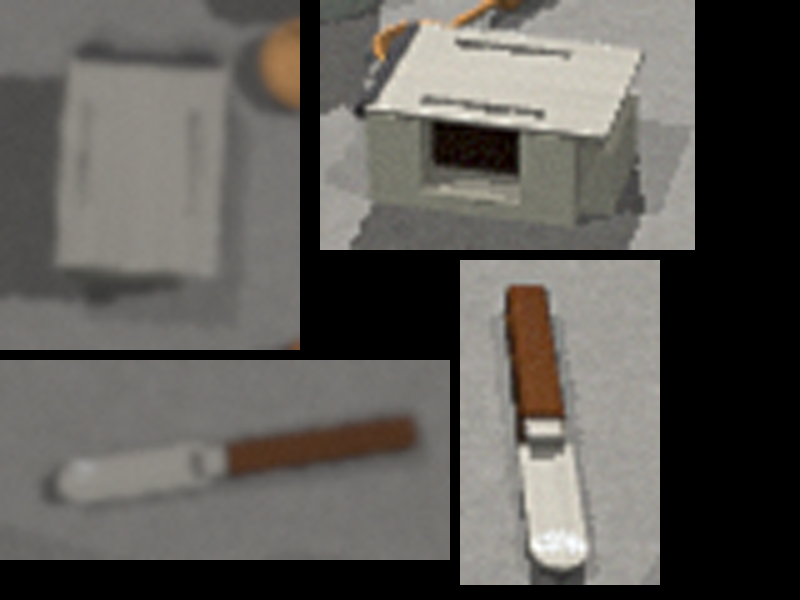

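Lid's front edge faces the robot (crop: front edge at bottom, hinge dark at top); the loaf shows in the side window. Knife clean. Check the mould pose by corners in both views and plan the first move.

```bash
cat >> h.py <<'E'
from scipy.spatial.transform import Rotation as Ro
def plan(o,targets):
    """targets: list of (xyz, rpy). prints for each: shift in tool axes (units) before turning, then turn (units)"""
    p=np.array(o["ee_pos"]);R=Ro.from_euler("xyz",o["eef_rot"])
    for q,e in targets:
        T=Ro.from_euler("xyz",e); d=np.array(q)-p
        print("shift",np.round(R.inv().apply(d)/.03,2),"turn",np.round((R.inv()*T).as_rotvec()/.12,2),"shift if turned first",np.round(T.inv().apply(d)/.03,2))
        p,R=np.array(q),T
E
python3 - <<'E'
from h import *
from station import get_obs
t=load("top0"); s=load("side0")
print("top front/rear corners\n",onz(t,[[346.6,228.6],[378,230],[348.6,187],[380,188]],.054))
print("side front near/far, rear near\n",onz(s,[[311.6,222],[319,205],[264,217.5],[275,200]],.054))
# ledge / body check: side window bottom
a=np.radians(-2.6); c=np.array([.632,-.112]); 
for dx,dy,z in((-68,45,54),(-68,-45,54),(-52,45,0),(52,45,0),(-25,45,10),(25,45,10)):
    P=[c[0]+(dx*np.cos(a)-dy*np.sin(a))/1e3,c[1]+(dx*np.sin(a)+dy*np.cos(a))/1e3,z/1e3]
    print(dx,dy,z,pix(s,P),pix(t,P))
plan(get_obs(),[((.4405,.0132,.12),(np.pi,0,1.731)),((.4405,.0132,.004),(np.pi,0,1.731))])
E
```

```text
top front/rear corners
 [[ 0.56333798 -0.06680641  0.054     ]
 [ 0.56156759 -0.15427934  0.054     ]
 [ 0.68157005 -0.07027684  0.054     ]
 [ 0.68087148 -0.15857906  0.054     ]]
side front near/far, rear near
 [[ 0.56472868 -0.06257333  0.054     ]
 [ 0.56099327 -0.14885946  0.054     ]
 [ 0.68101349 -0.06098873  0.054     ]
 [ 0.67557518 -0.15252994  0.054     ]]
-68 45 54 [[311.13128351 221.65075829]] [[345.59734636 227.5892685 ]]
-68 -45 54 [[318.91725514 204.02153931]] [[377.85455268 229.83233632]]
-52 45 0 [[304.49881674 239.80642868]] [[345.04344425 224.68997699]]
52 45 0 [[263.69625574 234.43804583]] [[347.32890713 189.38624113]]
-25 45 10 [[293.78219541 234.95676321]] [[345.81081073 214.91459301]]
25 45 10 [[274.0837774  232.38587886]] [[346.91552582 197.84009976]]
shift [-13.81 -13.3    2.84] turn [-0.01  0.    9.1 ] shift if turned first [-18.17   6.12   2.83]
shift [ 0.   -0.    3.87] turn [0. 0. 0.] shift if turned first [ 0.   -0.    3.87]
```

Emit:
send_rows --motion '[[[-0.92,-0.89,0.19],[0,0,0],1],[[-0.92,-0.89,0.19],[0,0,0],1],[[-0.92,-0.89,0.19],[0,0,0],1],[[-0.92,-0.89,0.19],[0,0,0],1],[[-0.92,-0.89,0.19],[0,0,0],1],[[-0.92,-0.89,0.19],[0,0,0],1],[[-0.92,-0.89,0.19],[0,0,0],1],[[-0.92,-0.89,0.19],[0,0,0],1],[[-0.92,-0.89,0.19],[0,0,0],1],[[-0.92,-0.89,0.19],[0,0,0],1],[[-0.92,-0.89,0.19],[0,0,0],1],[[-0.92,-0.89,0.19],[0,0,0],1]]' --squeeze 50

```text
time_s: 1.3
ee_pos: [0.3869, 0.1127, 0.1368]
eef_rot: [3.142, 0.0, 2.823]
force: [-0.3, 1.5, 0.2]
grip_width: 0.0936
grip_force: 0.0
```

Emit:
send_rows --motion '[[[-0.92,-0.89,0.19],[0,0,0],1],[[-0.92,-0.89,0.19],[0,0,0],1],[[-0.92,-0.89,0.19],[0,0,0],1],[[0,0,0],[0,0,0.91],1],[[0,0,0],[0,0,0.91],1],[[0,0,0],[0,0,0.91],1],[[0,0,0],[0,0,0.91],1],[[0,0,0],[0,0,0.91],1],[[0,0,0],[0,0,0.91],1],[[0,0,0],[0,0,0.91],1],[[0,0,0],[0,0,0.91],1],[[0,0,0],[0,0,0.91],1]]'

```text
time_s: 2.5
ee_pos: [0.4398, 0.0122, 0.1197]
eef_rot: [-3.141, -0.0, 1.835]
force: [-0.2, -0.7, -0.2]
grip_width: 0.0935
grip_force: 0.0
```

Emit:
send_rows --motion '[[[0,0,0],[0,0,0.91],1],[[0,0,0],[0,0,0],1],[[0,0,0],[0,0,0],1]]'

```text
time_s: 2.8
ee_pos: [0.4399, 0.0122, 0.1198]
eef_rot: [-3.141, -0.0, 1.734]
force: [-0.1, -0.2, 0.1]
grip_width: 0.094
grip_force: 0.0
```

Run:
```python
from h import *
from station import get_obs
o=get_obs(); print(o["time_s"],o["ee_pos"],o["eef_rot"],o["qpos"])
plan(o,[((.4405,.0132,.12),(np.pi,0,1.731)),((.4405,.0132,.004),(np.pi,0,1.731))])
```

```text
2.8 [0.4398787 0.0121922 0.1198123] [-3.14122289e+00 -6.86730366e-05  1.73404817e+00] [-5.55507441e-02  1.54235247e-01  1.91517102e+00 -1.50549996e-05
  1.07256223e+00 -2.18795404e-01]
shift [ 0.03  0.03 -0.01] turn [-0.   -0.    0.03] shift if turned first [ 0.03  0.03 -0.01]
shift [ 0.   -0.    3.87] turn [0. 0. 0.] shift if turned first [ 0.   -0.    3.87]
```

Emit:
send_rows --motion '[[[0.03,0.03,0.9],[0,0,0],0.2],[[0,0,0.9],[0,0,0],0],[[0,0,0.9],[0,0,0],0],[[0,0,0.6],[0,0,0],0],[[0,0,0.4],[0,0,0],0],[[0,0,0.15],[0,0,0],0],[[0,0,0],[0,0,0],0]]'

```text
time_s: 3.5
ee_pos: [0.4408, 0.0132, 0.0044]
eef_rot: [-3.141, -0.0, 1.732]
force: [0.7, 0.7, -0.6]
grip_width: 0.0474
grip_force: 0.0
```

Emit:
send_rows --motion '[[[0,0,0],[0,0,0],-1],[[0,0,0],[0,0,0],-1],[[0,0,0],[0,0,0],-1],[[0,0,0],[0,0,0],-1],[[0,0,0],[0,0,0],-1],[[0,0,0],[0,0,0],-1],[[0,0,0],[0,0,0],-1],[[0,0,0],[0,0,0],-1]]'

```text
time_s: 4.3
ee_pos: [0.4409, 0.0132, 0.0048]
eef_rot: [3.141, 0.0, 1.731]
force: [-1.4, 0.8, 6.1]
grip_width: 0.0197
grip_force: 50.0
```

Emit:
send_rows --motion '[[[0,0,-0.4],[0,0,0],-1],[[0,0,-0.9],[0,0,0],-1],[[0,0,-0.9],[0,0,0],-1],[[0,0,-0.9],[0,0,0],-1],[[0,0,-0.7],[0,0,0],-1],[[-0.7,-0.42,0],[0,0,0],-1],[[-0.7,-0.42,0],[0,0,0],-1],[[-0.7,-0.42,0],[0,0,0],-1],[[-0.7,-0.42,0],[0,0,0],-1],[[-0.7,-0.42,0],[0,0,0],-1]]'

```text
time_s: 5.3
ee_pos: [0.3948, -0.1013, 0.1192]
eef_rot: [3.141, 0.0, 1.731]
force: [0.3, 0.2, -1.5]
grip_width: 0.0195
grip_force: 50.0
```

Emit:
send_rows --motion '[[[0,0,0],[0,0,0.6],-1],[[0,0,0],[0,0,0.98],-1],[[0,0,0],[0,0,0.98],-1],[[0,0,0],[0,0,0.98],-1],[[0,0,0],[0,0,0.98],-1],[[0,0,0],[0,0,0.98],-1],[[0,0,0],[0,0,0.98],-1],[[0,0,0],[0,0,0.98],-1],[[0,0,0],[0,0,0.98],-1],[[0,0,0],[0,0,0.98],-1],[[0,0,0],[0,0,0.98],-1],[[0,0,0],[0,0,0.98],-1]]'

```text
time_s: 6.5
ee_pos: [0.3952, -0.1004, 0.1191]
eef_rot: [3.141, -0.0, 0.36]
force: [0.3, 0.6, -0.6]
grip_width: 0.0193
grip_force: 50.0
```

Emit:
send_rows --motion '[[[0,0,0],[0,0,0.98],-1],[[0,0,0],[0,0,0.98],-1],[[0,0,0],[0,0,0.98],-1],[[0,0,0],[0,0,0.48],-1],[[0,0,0],[0,0,0],-1],[[0,0,0],[0,0,0],-1]]'

```text
time_s: 7.1
ee_pos: [0.3953, -0.1005, 0.1189]
eef_rot: [3.141, -0.0, -0.043]
force: [0.2, 0.5, -2.0]
grip_width: 0.0192
grip_force: 50.0
```

Run:
```python
from h import *
from station import *
o=get_obs(); print(o["time_s"],o["ee_pos"],o["eef_rot"],o["qpos"],o["grip_width"])
plan(o,[((.3928,-.1013,.037),(np.pi,0,-.0454))])
im=[]
for n in("top","side"):
    c=camera(n); np.savez(n+"1.npz",**c)
    R=Ro.from_euler("xyz",o["eef_rot"]); tip=o["ee_pos"]+R.apply([.13,0,-.0065]); p=pix(c,[tip])[0]; print(n,p)
    u,v=p.astype(int); g=cv2.resize(c["pixels"][v-35:v+55,u-60:u+60] if n=="side" else c["pixels"][v-45:v+45,u-60:u+60],None,fx=5,fy=5,interpolation=cv2.INTER_CUBIC)
    im.append(cv2.resize(g,(400,300)) if n=="top" else g)
W=np.zeros((450,800,3),np.uint8); W[:300,:400]=im[0]; W[:300,400:]=cv2.resize(im[1],(400,300)); cv2.imwrite("pics/k1.png",W[:300,:,::-1])
```

```text
7.1 [ 0.39526595 -0.10047198  0.11885082] [ 3.14144698e+00 -3.44578625e-04 -4.32076188e-02] [-3.38753680e-01  8.42094672e-02  1.99727909e+00 -4.47082734e-05
  1.05973203e+00  1.27527215e+00] 0.01920087684124503
shift [-0.08  0.03  2.73] turn [ 0.   -0.    0.02] shift if turned first [-0.08  0.03  2.73]
top [362.50348465 239.56659678]
side [331.58244847 188.60869681]
```

View pics/k1.png

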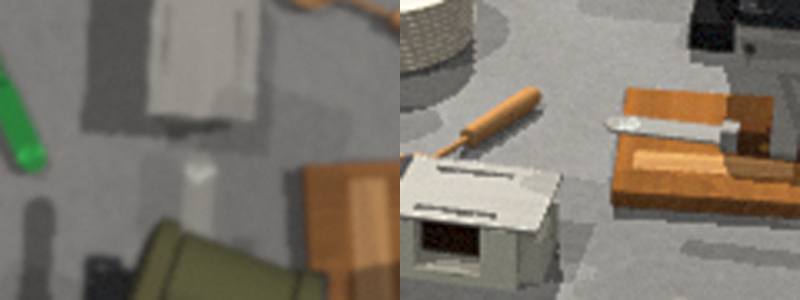

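Tip in top (362,241), side (333,190): about 3 mm short and low of prediction, otherwise aligned. Descend to slot height and check.

Emit:
send_rows --motion '[[[0,0.03,0.8],[0,0,0.02],-1],[[0,0,0.8],[0,0,0],-1],[[0,0,0.7],[0,0,0],-1],[[0.3,0,0.38],[0,0,0],-1],[[0.4,0,0],[0,0,0],-1],[[0.4,0,0],[0,0,0],-1],[[0,0,0],[0,0,0],-1]]'

```text
time_s: 7.9
ee_pos: [0.429, -0.103, 0.0381]
eef_rot: [3.142, -0.0, -0.046]
force: [-0.1, -0.2, 0.2]
grip_width: 0.0195
grip_force: 50.0
```

Run:
```python
from h import *
from station import *
o=get_obs(); print(o["time_s"],o["ee_pos"],o["eef_rot"])
c=camera("side"); np.savez("side2.npz",**c)
R=Ro.from_euler("xyz",o["eef_rot"])
for d in (.13,.1265,.07): print(pix(c,[o["ee_pos"]+R.apply([d,0,-.0065])]))
cv2.imwrite("pics/k2.png",cv2.resize(c["pixels"][190:250,260:360],(800,480),interpolation=cv2.INTER_CUBIC)[:,:,::-1])
```

```text
7.9 [ 0.4290423  -0.10301964  0.03805565] [ 3.14150688e+00 -3.56248631e-04 -4.63896449e-02]
[[317.14711293 216.07168196]]
[[318.53270723 216.24442521]]
[[341.06397498 219.05347814]]
```

View pics/k2.png

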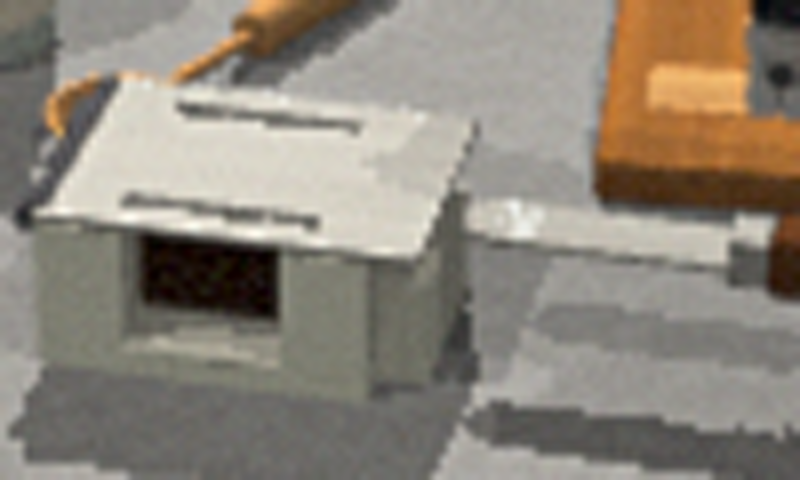

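Tip just at ledge edge (crop 468,215), height between ledge and lid. Insert gently.

Emit:
send_rows --motion '[[[0.15,0,0],[0,0,0],-1],[[0.15,0,0],[0,0,0],-1],[[0.15,0,0],[0,0,0],-1],[[0.1,0,0],[0,0,0],-1],[[0.1,0,0],[0,0,0],-1],[[0,0,0],[0,0,0],-1]]'

```text
time_s: 8.55
ee_pos: [0.4479, -0.1039, 0.038]
eef_rot: [3.142, -0.0, -0.048]
force: [-0.6, 0.8, -0.9]
grip_width: 0.0195
grip_force: 50.0
```

Run:
```python
import numpy as np
d=np.array([.128,.0045]) # tip from TCP (along knife, up), droop allowed
rot=lambda a:np.array([[np.cos(a),-np.sin(a)],[np.sin(a),np.cos(a)]])
T=[np.array([-.2348,.038])];F=[0.]
for th in (0,8,16,25,35,45,55,65,75,85,95,105,115):
    r=np.interp(th,[0,30,115],[.107,.102,.095]); f=np.radians(np.interp(th,[0,45],[0,15])); t=np.radians(th)
    tip=np.array([-r*np.cos(t),.051+r*np.sin(t)]); T.append(tip-rot(f)@d);F.append(f)
for i in range(1,len(T)):
    dl=rot(-(F[i]+F[i-1])/2)@(T[i]-T[i-1])
    print(i,np.round(T[i],3),"x %.2f z %.2f ry %.2f"%(dl[0]/.03,-dl[1]/.03,(F[i]-F[i-1])/.12))
```

```text
1 [-0.235  0.046] x -0.01 z -0.28 ry 0.00
2 [-0.232  0.055] x 0.10 z -0.29 ry 0.39
3 [-0.227  0.063] x 0.18 z -0.26 ry 0.39
4 [-0.219  0.071] x 0.30 z -0.24 ry 0.44
5 [-0.208  0.079] x 0.42 z -0.18 ry 0.48
6 [-0.194  0.085] x 0.50 z -0.08 ry 0.48
7 [-0.18   0.095] x 0.54 z -0.22 ry 0.00
8 [-0.164  0.103] x 0.57 z -0.12 ry 0.00
9 [-0.148  0.108] x 0.57 z -0.02 ry 0.00
10 [-0.131  0.111] x 0.56 z 0.08 ry 0.00
11 [-0.114  0.11 ] x 0.54 z 0.17 ry 0.00
12 [-0.098  0.106] x 0.50 z 0.26 ry 0.00
13 [-0.082  0.1  ] x 0.44 z 0.34 ry 0.00
```

Emit:
send_rows --motion '[[[0,0,-0.14],[0,0,0],-1],[[0,0,-0.14],[0,0,0],-1],[[0.05,0,-0.15],[0,0.2,0],-1],[[0.05,0,-0.15],[0,0.2,0],-1],[[0.09,0,-0.13],[0,0.2,0],-1],[[0.09,0,-0.13],[0,0.2,0],-1],[[0.15,0,-0.12],[0,0.22,0],-1],[[0.15,0,-0.12],[0,0.22,0],-1],[[0.21,0,-0.09],[0,0.24,0],-1],[[0.21,0,-0.09],[0,0.24,0],-1],[[0,0,0],[0,0,0],-1]]'

```text
time_s: 9.65
ee_pos: [0.4757, -0.1053, 0.0796]
eef_rot: [3.141, -0.209, -0.048]
force: [-0.2, 0.7, -0.9]
grip_width: 0.0197
grip_force: 50.0
```

Run:
```python
from h import *
from station import *
o=get_obs(); print(o["time_s"],o["ee_pos"],o["eef_rot"])
c=camera("side")
cv2.imwrite("pics/k3.png",cv2.resize(c["pixels"][165:255,240:360],(800,600),interpolation=cv2.INTER_CUBIC)[:,:,::-1])
```

```text
9.65 [ 0.47568236 -0.10526187  0.07956589] [ 3.14141227 -0.20860213 -0.047646  ]
```

View pics/k3.png

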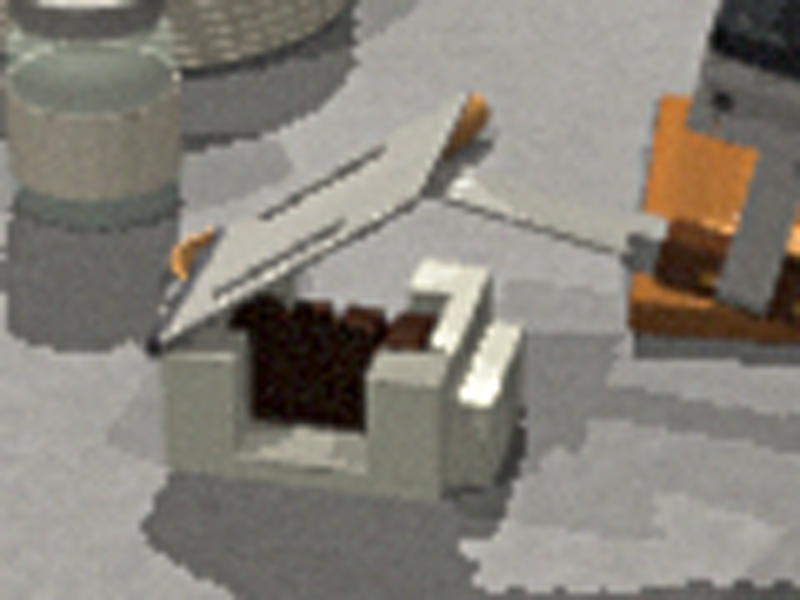

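Lid is up about 33°, blade tip under the lip (crop ~440,190). Continue.

Emit:
send_rows --motion '[[[0.29,0,-0.05],[0,0.24,0],-1],[[0.29,0,-0.05],[0,0.24,0],-1],[[0.28,0,-0.11],[0,0,0],-1],[[0.28,0,-0.11],[0,0,0],-1],[[0.29,0,-0.06],[0,0,0],-1],[[0.29,0,-0.06],[0,0,0],-1],[[0.29,0,-0.01],[0,0,0],-1],[[0.29,0,-0.01],[0,0,0],-1],[[0.28,0,0.04],[0,0,0],-1],[[0.28,0,0.04],[0,0,0],-1]]'

```text
time_s: 10.7
ee_pos: [0.556, -0.109, 0.1118]
eef_rot: [-3.142, -0.264, -0.048]
force: [0.3, 0.3, -0.5]
grip_width: 0.0195
grip_force: 50.0
```

Emit:
send_rows --motion '[[[0.27,0,0.08],[0,0,0],-1],[[0.27,0,0.08],[0,0,0],-1],[[0.25,0,0.13],[0,0,0],-1],[[0.25,0,0.13],[0,0,0],-1],[[0.22,0,0.15],[0,0,0],-1],[[0.22,0,0.15],[0,0,0],-1],[[0,0,0],[0,0,0],-1],[[0,0,0],[0,0,0],-1]]'

```text
time_s: 11.5
ee_pos: [0.6036, -0.1113, 0.1023]
eef_rot: [-3.142, -0.264, -0.048]
force: [0.0, 0.0, -0.8]
grip_width: 0.0196
grip_force: 50.0
```

Run:
```python
from h import *
from station import *
o=get_obs(); print(o["time_s"],o["ee_pos"],o["eef_rot"])
c=camera("side")
cv2.imwrite("pics/k4.png",cv2.resize(c["pixels"][155:245,220:340],(800,600),interpolation=cv2.INTER_CUBIC)[:,:,::-1])
```

```text
11.5 [ 0.60357951 -0.11125273  0.10226916] [-3.1415161  -0.26351341 -0.04754862]
```

View pics/k4.png

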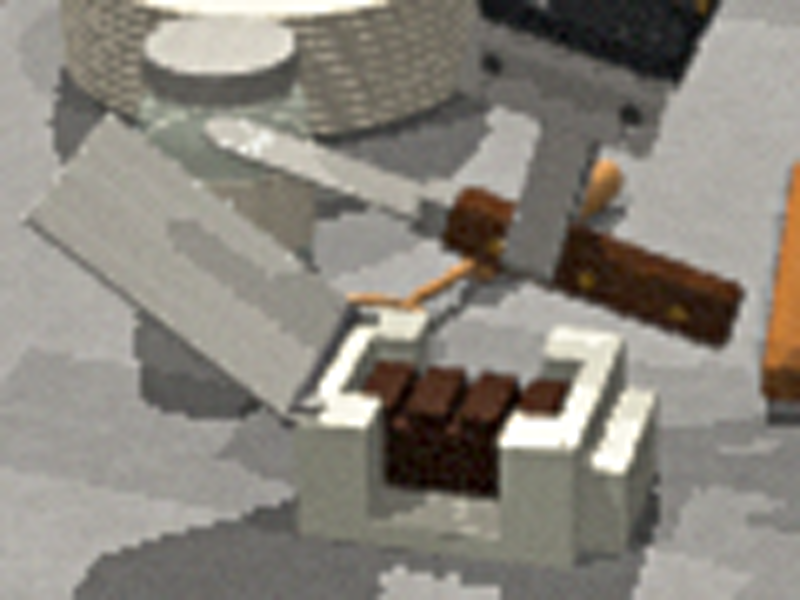

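Lid lies fully back, loaf exposed, knife clear above (crop tip 215,130). Retreat and lay the knife down.

Run:
```python
from h import *
from station import *
o=get_obs()
pi=np.pi
plan(o,[((.56,-.108,.13),(pi,-.2635,-.0475)),((.385,-.085,.10),(pi,-.2635,-.0475)),((.385,-.085,.10),(pi,0,-.0475)),((.385,-.085,.0052),(pi,0,-.0475))])
```

```text
shift [-1.16 -0.04 -1.27] turn [-0. -0. -0.] shift if turned first [-1.16 -0.04 -1.27]
shift [-5.92 -0.49 -0.56] turn [0. 0. 0.] shift if turned first [-5.92 -0.49 -0.56]
shift [0. 0. 0.] turn [ 0.  -2.2 -0. ] shift if turned first [0. 0. 0.]
shift [ 0.   -0.    3.16] turn [0. 0. 0.] shift if turned first [ 0.   -0.    3.16]
```

Emit:
send_rows --motion '[[[-0.4,0,-0.4],[0,0,0],-1],[[-0.4,0,-0.45],[0,0,0],-1],[[-0.4,0,-0.45],[0,0,0],-1],[[-0.8,-0.07,-0.08],[0,0,0],-1],[[-0.9,-0.07,-0.08],[0,0,0],-1],[[-0.9,-0.07,-0.08],[0,0,0],-1],[[-0.9,-0.07,-0.08],[0,0,0],-1],[[-0.9,-0.07,-0.08],[0,0,0],-1],[[-0.9,-0.07,-0.08],[0,0,0],-1],[[-0.6,-0.07,-0.08],[0,0,0],-1]]'

```text
time_s: 12.55
ee_pos: [0.3827, -0.0858, 0.1005]
eef_rot: [3.142, -0.264, -0.048]
force: [1.0, -0.0, -1.7]
grip_width: 0.0191
grip_force: 50.0
```

Emit:
send_rows --motion '[[[0,0,0],[0,-0.7,0],-1],[[0,0,0],[0,-0.8,0],-1],[[0,0,0],[0,-0.7,0],-1],[[0,0,0.6],[0,0,0],-1],[[0,0,0.8],[0,0,0],-1],[[0,0,0.8],[0,0,0],-1],[[0,0,0],[0,0,0],-1]]'

```text
time_s: 13.25
ee_pos: [0.3829, -0.0857, 0.0331]
eef_rot: [-3.141, 0.004, -0.048]
force: [0.1, 0.8, -0.0]
grip_width: 0.0193
grip_force: 50.0
```

Run:
```python
from h import *
from station import *
o=get_obs();print(o["time_s"],o["ee_pos"],o["eef_rot"],o["force"])
```

```text
13.25 [ 0.38292523 -0.08568226  0.03307359] [-3.14054168  0.00378064 -0.04766014] [ 0.09869037  0.84336567 -0.01036399]
```

Emit:
send_rows --motion '[[[0,0,0.4],[0,0,0],-1],[[0,0,0.25],[0,0,0],-1],[[0,0,0.15],[0,0,0],-1],[[0,0,0.08],[0,0,0],-1],[[0,0,0.04],[0,0,0],-1],[[0,0,0],[0,0,0],-1]]'

```text
time_s: 13.85
ee_pos: [0.3846, -0.0862, 0.0074]
eef_rot: [3.142, -0.0, -0.048]
force: [-0.0, -0.1, -1.8]
grip_width: 0.0195
grip_force: 50.0
```

Emit:
send_rows --motion '[[[0,0,0],[0,0,0],-0.5],[[0,0,0],[0,0,0],-0.4],[[0,0,0],[0,0,0],-0.2],[[0,0,0],[0,0,0],0.0],[[0,0,-0.3],[0,0,0],0.3],[[0,0,-0.9],[0,0,0],0.4],[[0,0,-0.9],[0,0,0],0.4],[[0,0,-0.9],[0,0,0],0.4],[[0,0,-0.9],[0,0,0],0.4],[[0,0,-0.9],[0,0,0],0.4]]'

```text
time_s: 14.85
ee_pos: [0.3842, -0.0861, 0.1531]
eef_rot: [3.141, -0.001, -0.048]
force: [0.0, 0.0, 0.1]
grip_width: 0.066
grip_force: 0.0
```

Run:
```python
from h import *
from station import *
o=get_obs();print(o["time_s"],o["ee_pos"],o["eef_rot"],o["force"])
t=camera("top"); s=camera("side"); np.savez("top3.npz",**t); np.savez("side3.npz",**s)
for n,c,(u0,u1,v0,v1) in (("t",t,(335,395,175,245)),("s",s,(260,325,195,245))):
    hsv=cv2.cvtColor(c["pixels"],cv2.COLOR_RGB2HSV)[v0:v1,u0:u1]
    m=(((hsv[...,2]<95)&(hsv[...,1]>80))).astype(np.uint8)
    k,l,st,ce=cv2.connectedComponentsWithStats(m); i=1+st[1:,4].argmax(); print(n,st[i],ce[i]+[u0,v0])
    v,u=np.nonzero(l==i); P=onz(c,np.c_[u+u0,v+v0],.042)
    print(cv2.minAreaRect((P[:,:2]*1000).astype(np.float32)))
im=np.zeros((450,800,3),np.uint8)
im[:,:375]=cv2.resize(t["pixels"][170:260,330:405],(375,450),interpolation=cv2.INTER_CUBIC)
im[:,380:]=cv2.resize(s["pixels"][190:305,260:367],(420,450),interpolation=cv2.INTER_CUBIC)
cv2.imwrite("pics/k5.png",im[:,:,::-1])
```

```text
14.85 [ 0.38421666 -0.08607021  0.15306235] [ 3.14141894e+00 -5.75811130e-04 -4.76227984e-02] [0.01428723 0.02831506 0.05194363]
t [ 21  18  14  26 315] [362.41587302 205.14285714]
((632.7463989257812, -110.5271224975586), (36.065940856933594, 71.86903381347656), 87.235595703125)
s [ 15  14  30  20 342] [287.         218.02631579]
((632.2906494140625, -86.64988708496094), (84.37626647949219, 74.42414855957031), 87.18856048583984)
```

View pics/k5.png

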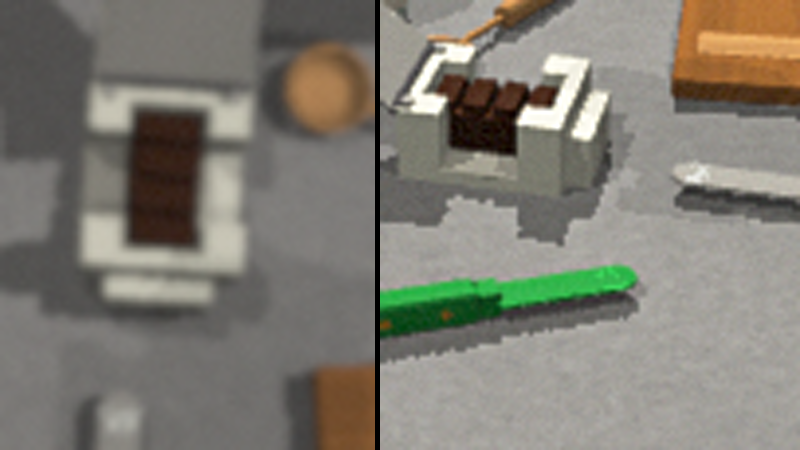

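Mould open, loaf in place at top px (362,205), knife flat on bare table. Fetch the loaf.

Run:
```python
from h import *
from station import *
pi=np.pi
plan(get_obs(),[((.6325,-.1108,.15),(pi,0,-.047)),((.6325,-.1108,.015),(pi,0,-.047))])
```

```text
shift [8.25 0.42 0.21] turn [ 0.01 -0.05 -0.  ] shift if turned first [8.25 0.42 0.16]
shift [ 0.  -0.   4.5] turn [0. 0. 0.] shift if turned first [ 0.  -0.   4.5]
```

Emit:
send_rows --motion '[[[0.9,0.05,0],[0,0,0],0.3],[[0.92,0.05,0],[0,0,0],0.3],[[0.92,0.05,0],[0,0,0],0.3],[[0.92,0.05,0],[0,0,0],0.3],[[0.92,0.05,0],[0,0,0],0.3],[[0.92,0.05,0],[0,0,0],0.3],[[0.92,0.05,0],[0,0,0],0.3],[[0.92,0.05,0],[0,0,0],0.3],[[0.92,0.05,0],[0,0,0],0.3],[[0,0,0],[0,0,0],0.3],[[0,0,0],[0,0,0],0.3]]'

```text
time_s: 16.05
ee_pos: [0.6308, -0.1113, 0.1502]
eef_rot: [-3.141, 0.002, -0.047]
force: [-0.4, 1.1, 0.2]
grip_width: 0.0611
grip_force: 0.0
```

Run:
```python
from h import *
from station import *
pi=np.pi
plan(get_obs(),[((.6325,-.1108,.015),(pi,0,-.047))])
```

```text
shift [ 0.06 -0.02  4.51] turn [-0.    0.01 -0.  ] shift if turned first [ 0.06 -0.02  4.51]
```

Emit:
send_rows --motion '[[[0.05,0,0.6],[0,0,0],0.3],[[0,0,0.8],[0,0,0],0.3],[[0,0,0.8],[0,0,0],0.3],[[0,0,0.8],[0,0,0],0.3],[[0,0,0.7],[0,0,0],0.3],[[0,0,0.5],[0,0,0],0.3],[[0,0,0.3],[0,0,0],0.3],[[0,0,0],[0,0,0],0.3],[[0,0,0],[0,0,0],0.3]]'

```text
time_s: 16.95
ee_pos: [0.6331, -0.1116, 0.0171]
eef_rot: [3.141, -0.001, -0.048]
force: [-0.1, -0.1, -0.2]
grip_width: 0.0613
grip_force: 0.0
```

Emit:
send_rows --motion '[[[0,0,0],[0,0,0],0],[[0,0,0],[0,0,0],-0.15],[[0,0,0],[0,0,0],-0.3],[[0,0,0],[0,0,0],-0.5],[[0,0,0],[0,0,0],-0.5],[[0,0,0],[0,0,0],-0.5],[[0,0,0],[0,0,0],-0.5]]' --squeeze 20

```text
time_s: 17.65
ee_pos: [0.6331, -0.1117, 0.0169]
eef_rot: [3.141, -0.001, -0.048]
force: [-1.6, -1.6, 5.3]
grip_width: 0.0417
grip_force: 20.0
```

Emit:
send_rows --motion '[[[0,0,-0.2],[0,0,0],-0.5],[[0,0,-0.3],[0,0,0],-0.5],[[0,0,-0.4],[0,0,0],-0.5],[[0,0,-0.5],[0,0,0],-0.5],[[0,0,-0.7],[0,0,0],-0.5],[[0,0,-0.8],[0,0,0],-0.5],[[0,0,-0.8],[0,0,0],-0.5],[[0,0,-0.8],[0,0,0],-0.5],[[0,0,-0.3],[0,0,0],-0.5]]'

```text
time_s: 18.55
ee_pos: [0.6337, -0.1113, 0.1641]
eef_rot: [3.141, -0.005, -0.047]
force: [0.5, -1.2, -2.1]
grip_width: 0.0417
grip_force: 20.0
```

Run:
```python
from h import *
from station import *
from scipy.optimize import least_squares
for n,(u0,u1,v0,v1) in (("top0",(155,240,225,330)),("side0",(270,430,320,420))):
    c=load(n); hsv=cv2.cvtColor(c["pixels"],cv2.COLOR_RGB2HSV)[v0:v1,u0:u1]
    m=(hsv[...,1]>90).astype(np.uint8)
    ct=max(cv2.findContours(m,cv2.RETR_EXTERNAL,cv2.CHAIN_APPROX_NONE)[0],key=len)[:,0]+[u0,v0]
    P=onz(c,ct,.016)[:,:2]
    f=least_squares(lambda x:np.hypot(*(P-x[:2]).T)-x[2],[.445,.351,.095],loss="soft_l1",f_scale=.002); print(n,f.x)
o=get_obs(); print(o["ee_pos"],o["grip_width"],o["grip_force"],o["qpos"])
t=load("top0"); print("cup",onz(t,[[184,192]],.095))
```

```text
top0 [0.44709986 0.35120315 0.09412487]
side0 [0.44288685 0.35793781 0.09820578]
[ 0.63370295 -0.11134903  0.16414335] 0.041726549308334526 19.998964369297028 [-2.31051976e-01  5.38922534e-01  1.28224586e+00  4.92543633e-04
  1.31582691e+00  1.38707840e+00]
cup [[0.64831944 0.38372768 0.095     ]]
```

Emit:
send_rows --motion '[[[-0.2,-0.45,0],[0,0,0],-0.5],[[-0.4,-0.87,0],[0,0,0],-0.5],[[-0.4,-0.87,0],[0,0,0],-0.5],[[-0.4,-0.87,0],[0,0,0],-0.5],[[-0.4,-0.87,0],[0,0,0],-0.5],[[-0.4,-0.87,0],[0,0,0],-0.5],[[-0.4,-0.87,0],[0,0,0],-0.5],[[-0.4,-0.87,0],[0,0,0],-0.5],[[-0.4,-0.87,0],[0,0,0],-0.5],[[-0.4,-0.87,0],[0,0,0],-0.5],[[-0.4,-0.87,0],[0,0,0],-0.5],[[-0.4,-0.87,0],[0,0,0],-0.5]]'

```text
time_s: 19.75
ee_pos: [0.5074, 0.1969, 0.159]
eef_rot: [3.141, 0.002, -0.047]
force: [0.2, 0.1, -2.2]
grip_width: 0.0419
grip_force: 20.0
```

Emit:
send_rows --motion '[[[-0.4,-0.87,0],[0,0,0],-0.5],[[-0.4,-0.87,0],[0,0,0],-0.5],[[-0.4,-0.87,0],[0,0,0],-0.5],[[-0.4,-0.87,0],[0,0,0],-0.5],[[-0.4,-0.87,0],[0,0,0],-0.5],[[-0.35,-0.75,0],[0,0,0],-0.5],[[0,0,0],[0,0,0],-0.5],[[0,0,0],[0,0,0],-0.5],[[0,0,0],[0,0,0],-0.5]]'

```text
time_s: 20.65
ee_pos: [0.4459, 0.3509, 0.1597]
eef_rot: [3.141, 0.001, -0.048]
force: [1.0, -0.3, -2.4]
grip_width: 0.0415
grip_force: 20.0
```

Run:
```python
from h import *
from station import *
o=get_obs(); print(o["ee_pos"],o["eef_rot"],o["grip_width"],o["qpos"])
plan(o,[((.446,.352,.0239),(np.pi,0,-.047))])
s=camera("side"); p=pix(s,[[.446,.352,.05]])[0].astype(int); print(p)
cv2.imwrite("pics/k6.png",cv2.resize(s["pixels"][p[1]-110:p[1]+70,p[0]-120:p[0]+120],(800,600))[:,:,::-1])
```

```text
[0.44587222 0.35091896 0.15967057] [ 3.14093748e+00  7.69411670e-04 -4.79756569e-02] 0.041537766297779055 [ 6.02265351e-01  3.79051881e-01  1.52486958e+00 -5.89147834e-05
  1.23868022e+00  2.22105632e+00]
shift [ 0.01 -0.04  4.53] turn [ 0.01  0.01 -0.01] shift if turned first [ 0.   -0.04  4.53]
[337 352]
```

View pics/k6.png

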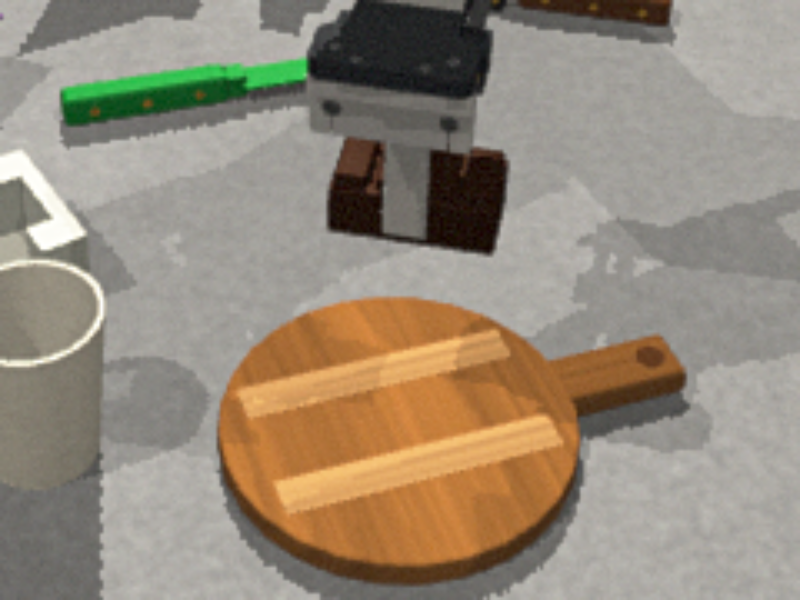

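Loaf held level above the board (crop 415,195). Lower it softly.

Emit:
send_rows --motion '[[[0,-0.04,0.4],[0,0,0],-0.5],[[0,0,0.7],[0,0,0],-0.5],[[0,0,0.8],[0,0,0],-0.5],[[0,0,0.8],[0,0,0],-0.5],[[0,0,0.7],[0,0,0],-0.5],[[0,0,0.5],[0,0,0],-0.5],[[0,0,0.3],[0,0,0],-0.5],[[0,0,0.15],[0,0,0],-0.5],[[0,0,0.05],[0,0,0],-0.5],[[0,0,0],[0,0,0],-0.5],[[0,0,0],[0,0,0],-0.5]]'

```text
time_s: 21.8
ee_pos: [0.4465, 0.3529, 0.0289]
eef_rot: [-3.141, -0.001, -0.048]
force: [0.6, -0.2, -1.9]
grip_width: 0.0414
grip_force: 20.0
```

Emit:
send_rows --motion '[[[0,0,0.05],[0,0,0],-0.5],[[0,0,0.04],[0,0,0],-0.5],[[0,0,0.03],[0,0,0],-0.5],[[0,0,0],[0,0,0],-0.5],[[0,0,0],[0,0,0],-0.5],[[0,0,0],[0,0,0],-0.5]]'

```text
time_s: 22.4
ee_pos: [0.4462, 0.3528, 0.0247]
eef_rot: [-3.142, -0.0, -0.048]
force: [0.1, -0.1, -1.4]
grip_width: 0.0421
grip_force: 20.0
```

Emit:
send_rows --motion '[[[0,0,0.03],[0,0,0],-0.5],[[0,0,0],[0,0,0],-0.5],[[0,0,0],[0,0,0],-0.5]]'

```text
time_s: 22.7
ee_pos: [0.4462, 0.3527, 0.0237]
eef_rot: [3.142, 0.0, -0.048]
force: [0.1, -0.3, -1.8]
grip_width: 0.0419
grip_force: 20.0
```

Emit:
send_rows --motion '[[[0,0,0.03],[0,0,0],-0.5],[[0,0,0],[0,0,0],-0.5],[[0,0,0],[0,0,0],-0.5]]'

```text
time_s: 23.0
ee_pos: [0.4463, 0.3528, 0.0229]
eef_rot: [-3.141, -0.0, -0.048]
force: [-0.0, 0.1, -0.6]
grip_width: 0.0419
grip_force: 20.0
```

Contact begins. Release slowly and rise.

Emit:
send_rows --motion '[[[0,0,0.01],[0,0,0],-0.5],[[0,0,0],[0,0,0],-0.1],[[0,0,0],[0,0,0],0.0],[[0,0,0],[0,0,0],0.15],[[0,0,0],[0,0,0],0.3],[[0,0,0],[0,0,0],0.3],[[0,0,-0.3],[0,0,0],0.3],[[0,0,-0.7],[0,0,0],0.3],[[0,0,-0.9],[0,0,0],0.3],[[0,0,-0.9],[0,0,0],0.3],[[0,0,-0.9],[0,0,0],0.3],[[0,0,-0.9],[0,0,0],0.3]]'

```text
time_s: 24.2
ee_pos: [0.4461, 0.3527, 0.1624]
eef_rot: [-3.141, -0.0, -0.048]
force: [-0.5, -0.7, -1.0]
grip_width: 0.0608
grip_force: 0.0
```

Emit:
send_rows --motion '[[[-0.8,-0.3,-0.5],[0,0,0],0.3],[[-0.8,-0.3,-0.3],[0,0,0],0.3],[[-0.8,-0.3,0],[0,0,0],0.3],[[-0.6,-0.3,0],[0,0,0],0.3],[[0,0,0],[0,0,0],0.3],[[0,0,0],[0,0,0],0.3]]'

```text
time_s: 24.8
ee_pos: [0.3582, 0.393, 0.185]
eef_rot: [-3.141, -0.001, -0.047]
force: [1.0, -0.2, 0.6]
grip_width: 0.0612
grip_force: 0.0
```

Run:
```python
from h import *
from station import *
o=get_obs(); print(o["time_s"],o["ee_pos"],o["force"])
s=camera("side"); 
cv2.imwrite("pics/fin.png",s["pixels"][:,:,::-1])
```

```text
24.8 [0.35820812 0.39296782 0.18504628] [ 0.96207347 -0.20800432  0.63480147]
```

View pics/fin.png

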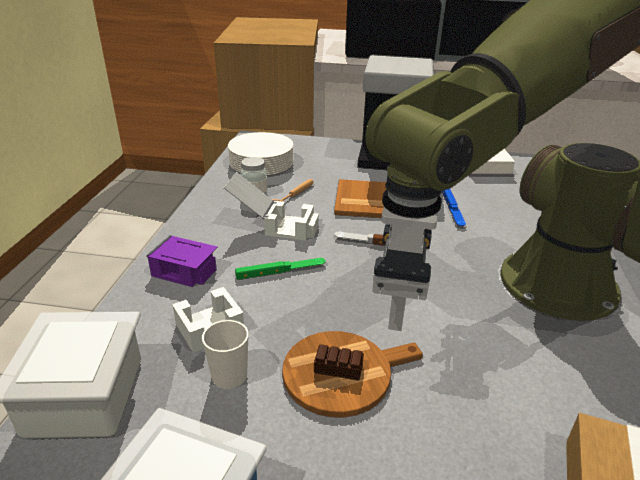

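The loaf sits ridged side up in the middle of the board (339,361). The lid is open (250,195) and the knife is flat on the table (360,238). The spoon and cup have not moved.

```bash
python3 -c "
from station import *
print(hand_in())"
```

```text
the job is handed in; nothing more can be done
None
```

The job is done and handed in at about 25 s: the lid is levered fully open, the knife lies flat on the bare table, and the loaf sits ridged side up in the middle of the round board.

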